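# Square a plate into the corner of a clamping jig and tighten the torque knob

## Robot

A 6-joint arm with a two-finger parallel gripper is mounted at the origin on a cart in front of the work surface, level with it; the furniture and walls round the work are solid. World frame = base frame: x ahead of the robot, y to its left, z up, the work surface at z = 0. Lengths are in m, angles in degrees, forces in N, time in s.
With the tool pointing down it reaches from about 0.375 to 0.75 m from the base axis. Payload 9 kg.
Tool frame: the origin (TCP) lies midway between the tips of the shut fingers; the grasp point (between the pads) lies bot.tcp_to_grasp behind it (bot.tcp_to_grasp is the distance from the TCP to the grasp point, in m); z points along the fingers, y is the line along which they close (so a half turn about z gives the same grasp; the last joint's range is limited). The gripper opens to 85 mm and grips with 20 to 120 N. Pads are 22 mm wide; open, the fingers measure 114 mm over their backs; the gripper's body (76 mm by 85 mm) begins 54 mm behind the grasp point. The pads swing forward as they close: fully open they stand 13 mm farther back than shut.
Start: joints at [53.531, 5.964, 5.575, 89.605, 0, 77.527], TCP at [0.244, 0.548, 0.231] pointing down, gripper open.
Joint ranges: [-171.21, 171.21], [-48.23, 106.86], [-62.78, 66.21], [-105.2, 120.99], [-86.42, 89.51], [-180, 180]. Speed limits (degrees/s): [127.2, 127.2, 147.25, 180, 180, 180].

## Interface

Orientations are given as a 3x3 rotation matrix whose columns are the frame's x, y, z axes.
In Python, from cell import bot, read_camera gives the robot as it stands.
- The arm moves only by the tool jog_arm, never from a script. Its argument "steps" is text: rows parted by semicolons, each of 7 numbers parted by spaces: the shift along the tool's x, y, z in cm, then the turn, a rotation vector about the tool's x, y, z in rad, then the opening in per cent of the stroke, from 0 (shut) to 100 (fully open). In form: tx ty tz rx ry rz hand; .... A call has exactly 8 rows; each row shifts and turns the commanded pose from where the row before left it, along the tool's axes as they then stand; what a row does not reach is not made up. A row lasts 1/12 s, in which the tool goes at most 41.7 mm and 7.16 degrees, less where a joint would pass 70% of its speed; a pose out of reach is approached as far as the arm can. A call with a gripper value outside its range is refused whole. The fingers move at their own pace and stop on an object; "newtons" is the grip in N (left out, the last holds). Time passes only in rows, so rows that do not move let the fingers close, or fill a call up. It gives the time, the measured TCP pose, the force and the opening at its end, in the units of the state.
- bot.sense(): the state, without advancing time (a new reading comes with each control period).
- read_camera(name): name is "side" or "top"; returns a dict with "pixels" (420x560x3 uint8, blue, green, red), "intrinsics" (3x3 intrinsics, pixels), "position" and "rotation" of the camera in the world. Camera axes: x right, y down, z forward; pixel columns grow to the right and rows downward; lengths in m; the calibration is good to about 2 mm. A picture is of the moment at which its call begins. There is no depth.
- bot.finish_job(): hands the job in, once; it reports no verdict.
The state is a dict: "t": time; "qpos": joint angles; "joint_vel": joint speeds; "joint_efforts": joint torques, N m; "ee_pos": TCP position; "tcp_rot": TCP orientation; "force": force on the tool from outside, world axes, zero at the start; "wrist_torque": the same for the moment, N m; "width": finger opening in m.
Only numpy, scipy, OpenCV 4.12 (cv2) and the standard library are available. Lean on these libraries where they do the work, as an engineer would, in place of code of your own. Each camera call takes 0.05 s, during which the arm holds its last target. There are 200 camera calls.

## Task

Take the aluminium plate out of the wooden cradle, lay it down flat on the open front part of the clamping jig's deck and let go of it. Then take it again by its free tail end (or push it) and slide it lengthwise in under the steel roof until it lies flush against both fences of the corner, the end stop and the side fence. Leave it seated there and turn the black knob clockwise until its ratchet plainly slips at its set torque (a tenth of a turn of slipping is plenty), so that the foot clamps the plate; do not disturb the bottle, the screwdriver and the pen lying about.

Things in the scene. Friction and masses are not known exactly. Their poses are not given: they have to be found in the camera images.
- plate_center (a point): centre (half-way up) of the loose aluminium plate, 140 (its x) x 56 (its y) x 10 mm, about 0.2 kg, a small hole near each corner; the same turned half round. Starts flat in the cradle with 1 to 5 mm of play all round, on its floor, 79 mm above the bench.
- cradle: fixed plywood cradle on a stand, origin on the bench under its centre; x along its length (158 mm), y across (74 mm). Floor (62 mm wide) at z = 79 mm, walls up to z = 97 mm, 6 mm thick. Each long wall has a 48 mm wide opening at mid length, free down to the bench beside the floor: the only place where fingers reach the plate's long edges.
- jig: fixed clamping jig, origin on the bench under it, x towards the end stop (roughly away from the robot), y to the side fence (left), z up. Flat dark steel deck, x = -120 to +105, y = -65 to +65 mm, top at z = 15 mm; its front part (x below 5) is open. A seated plate lies along x, centre at x = 20, y = 17, z = 20 mm.
- corner (a point): inner corner of the jig on the deck, axes as the jig's. Steel end stop: inner face at x = 0 here, y = -65 to +15 mm. Steel side fence: inner face at y = 0, 15 mm thick, x = -85 to 0. Both 25 mm high. A seated plate's centre is at x = -70, y = -28, z = +5 mm here. In front of the fences and to the right of the deck all is open.
- roof (a point): middle of the roof's front edge, on its underside, 40 mm above the bench, at jig x = 5, y = 32.5 mm. Steel roof over the corner, 10 mm thick: 97 mm deep along the jig's x, from y = 5 to 60 mm. Of a seated plate 55 mm of the tail stick out in front of it, and a 16 mm strip shows to its right (-y), whose edge can be pushed from there.
- knob_grip (a point): on the vertical axis of the round black knurled knob above the roof, 75 mm above the bench, at jig x = 45, y = 25 mm: diameter 34 mm, from 57 to 89 mm above the bench. Clockwise from above tightens: it lowers the foot 5 mm per rad (0.06 N m) and keeps its own height.
- clamp_foot: round foot, 18 mm diameter, under the roof below the knob, origin at the centre of its underside; moves straight up and down with the knob, 1.5 to 3.5 mm above the top of a plate on the deck at the start
- ratchet (a joint): how far the knob has slipped past its spindle, rad; 0 at the start, grows only while the knob slips clockwise, and stays. With the foot on the plate it slips at about 0.12 N m. From the start it takes 0.3 to 0.7 rad of turning to reach a plate on the deck, and at most 0.4 more before it slips.
- bottle: bystander: small red bottle standing, 23 mm diameter, 69 mm high, origin at the centre of its foot
- screwdriver: bystander: screwdriver lying, 194 x 26 x 26 mm, origin at mid length on its underside
- pen: bystander: marker pen lying, 122 x 12 x 13 mm, origin at mid length on its underside

How it is judged (in metres and radians):
On the way, in this order (a step that is already met when the one before it is completed fails the run):
1. the plate lies flat on the open front part of the jig's deck, let go (x of plate_center in the frame of corner between -0.21 and -0.1 m and y of plate_center in the frame of corner between -0.11 and 0.02 m and z of plate_center in the frame of corner between 0.002 and 0.008 m and angle between plate_center's own z axis and vertical below 0.05 rad and contact force between the fingers and plate below 0.1 N), for 0.2 s.
2. the plate is flush in the corner against both fences, before the ratchet slips (x of plate_center in the frame of corner above -0.072 m and y of plate_center in the frame of corner above -0.03 m and angle between the x axis of plate_center and the x axis of corner, either way round below 0.03 rad and z of plate_center in the frame of corner below 0.008 m and value of joint ratchet below 0.1 rad), for 0.2 s.
3. the foot is tight on the plate and the ratchet has slipped (contact force between clamp_foot and plate above 4 N and value of joint ratchet above 0.2 rad), for 0.1 s.
At the end, for the whole second after the job is handed in: The plate lies flat on the deck within 2.5 mm of both fences and within 0.03 rad of parallel to them, the foot presses on it with more than 4 N, the ratchet has slipped by more than 0.2 rad, and everything is let go and at rest (all of step 3 and x of plate_center in the frame of corner above -0.0725 m and y of plate_center in the frame of corner above -0.0305 m and angle between the x axis of plate_center and the x axis of corner, either way round below 0.03 rad and z of plate_center in the frame of corner below 0.008 m and linear speed of plate below 0.01 m/s); the robot touches nothing.
It fails at once if the bottle, screwdriver or pen is moved by more than 25 mm or the bottle tipped (distance of any of bottle, screwdriver, pen from where it was at the start of the episode above 0.025 m or angle between bottle's own z axis and vertical above 0.5 rad).
It also fails if it takes over 69 s, if anything falls off the work surface, if the arm or the gripper's body presses on something with over 40 N, if the wrist force passes 120 N, or if a joint passes its speed limit or range.

## Working session

There is one attempt and no reset: what is moved stays moved. The work goes in short steps, Python scripts to look and compute and a tool call to move; the robot and the scene stay as the last step left them, time stands still between calls to the robot, and variables do not carry over. Pictures are saved under pics/ and viewed, on a budget of 10 in all, crops included, one or two more only if the job needs it, and the job is handed in when it is done.

Besides the shell and the picture viewer there is one more tool, called after "Call:" as a command line: name --argument value ..., lists and objects as JSON in quotes. jog_arm: Moves the arm, as the interface text tells. Its arguments: {"type":"object","properties":{"steps":{"type":"string"},"newtons":{"type":"number"}},"required":["steps"]}

```bash
mkdir -p pics; ls; python3 - <<'E'
from cell import bot, read_camera
import cv2, numpy as np
np.set_printoptions(precision=4,suppress=True)
s=bot.sense(); print(s, bot.tcp_to_grasp)
for n in("side","top"):
    c=read_camera(n); cv2.imwrite(f"pics/{n}0.png",c["pixels"]); print(n,c["intrinsics"],c["position"],c["rotation"])
E
```

```text
pics
{'t': 0.0, 'qpos': array([53.5336,  5.9976,  5.5265, 89.6049, -0.0004, 77.5261]), 'joint_vel': array([-0.1108,  0.0066,  0.0354, -0.008 , -0.0079,  0.0113]), 'joint_efforts': array([ -0.0008, -55.6928,  50.3651,   0.0166,  -0.0004,   0.    ]), 'ee_pos': array([0.2438, 0.5479, 0.2305]), 'tcp_rot': array([[-0.9136,  0.4066, -0.0008],
       [ 0.4066,  0.9136, -0.0011],
       [ 0.0003, -0.0013, -1.    ]]), 'force': array([0.6464, 0.1143, 0.4601]), 'wrist_torque': array([ 0.0225, -0.0164, -0.0306]), 'width': 0.08554270503018324} 0.0187
side [[411.4309   0.     289.4304]
 [  0.     411.4309 212.5085]
 [  0.       0.       1.    ]] [ 0.3929 -0.8439  0.5527] [[ 0.9805 -0.0644  0.1859]
 [-0.1954 -0.4273  0.8827]
 [ 0.0225 -0.9018 -0.4315]]
top [[474.4607   0.     278.9918]
 [  0.     474.4607 217.1345]
 [  0.       0.       1.    ]] [0.3738 0.0534 1.2954] [[ 0.0248 -0.982   0.1873]
 [-0.9996 -0.0224  0.0148]
 [-0.0104 -0.1876 -0.9822]]
```

View pics/top0.png

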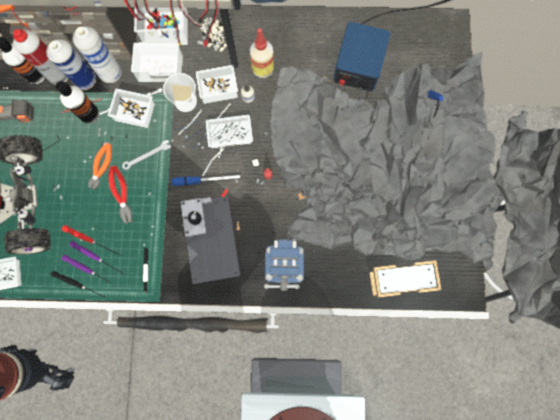

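View pics/side0.png

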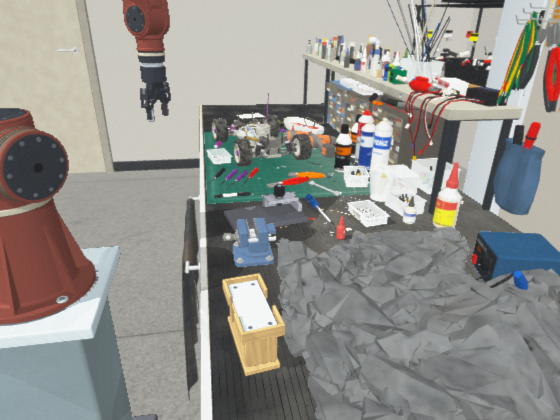

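The top view shows the cradle with the white plate at (405,278), the jig at (212,240) and its knob at (196,217). The bottle is at (267,173), the screwdriver at (205,180), the pen at (146,268), and a blue vise stands between jig and cradle at (284,262). The side view shows the cradle at (252,310) and the jig at (270,210). I'll zoom in for edges.

```bash
cat > h.py <<'E'
import numpy as np, cv2
from cell import bot, read_camera
np.set_printoptions(precision=4,suppress=True)
def ray(c,uv):
    K=c["intrinsics"]; d=np.linalg.inv(K)@np.array([uv[0],uv[1],1.]); return c["position"],c["rotation"]@d
def onz(c,uv,z):
    p,d=ray(c,uv); return p+d*(z-p[2])/d[2]
def proj(c,P):
    q=c["rotation"].T@(np.asarray(P,float)-c["position"]); q=c["intrinsics"]@q; return q[:2]/q[2]
E
python3 - <<'E'
from h import *
c=read_camera("top"); a=c["pixels"]
j=cv2.resize(a[185:290,170:255],None,fx=4.4,fy=4.4,interpolation=cv2.INTER_CUBIC)
k=cv2.resize(a[245:310,360:450],None,fx=4.4,fy=4.4,interpolation=cv2.INTER_CUBIC)
o=np.zeros((470,800,3),np.uint8); o[:j.shape[0],:j.shape[1]]=j[:470]; o[:k.shape[0],400:400+k.shape[1]]=k[:,:400]
cv2.imwrite("pics/crop1.png",o)
# plate white mask
m=((a.min(2)>200)).astype(np.uint8); m[:250]=0;m[305:]=0;m[:,:360]=0;m[:,450:]=0
n,l,st,ce=cv2.connectedComponentsWithStats(m); i=1+st[1:,4].argmax(); print(st[i],ce[i])
cn=max(cv2.findContours((l==i).astype(np.uint8),0,1)[0],key=cv2.contourArea)
r=cv2.minAreaRect(cn); b=cv2.boxPoints(r); print(r)
w=np.array([onz(c,p,.089) for p in b]); print(w, w.mean(0), np.linalg.norm(w-np.roll(w,1,0),axis=1))
E
```

```text
[ 378  264   58   29 1266] [406.4613 278.2275]
((406.53656005859375, 278.3292541503906), (23.301055908203125, 56.20964813232422), 83.6598129272461)
[[ 0.4738 -0.1805  0.089 ]
 [ 0.4929 -0.3218  0.089 ]
 [ 0.4349 -0.3262  0.089 ]
 [ 0.416  -0.1861  0.089 ]] [ 0.4544 -0.2536  0.089 ] [0.058  0.1427 0.0582 0.1414]
```

View pics/crop1.png

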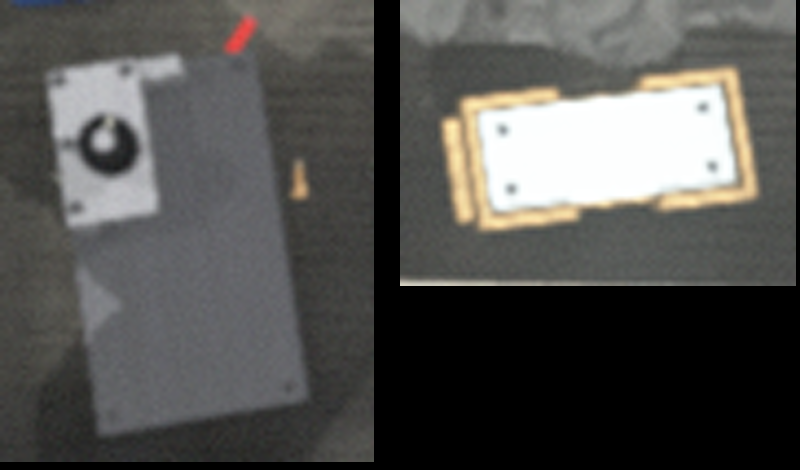

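The crop shows the deck's front-left corner at (97,436), front-right at (310,398) and back-right at (257,55). The roof's corners are (48,72), (66,229), (158,212) and (140,62), and the knob's centre is (110,143). The plate in the cradle has its openings at mid-length. Next I solve for the jig pose.

```bash
python3 - <<'E'
from h import *
c=read_camera("top"); a=c["pixels"]
px=lambda x,y:((x+.5)/4.4-.5+170,(y+.5)/4.4-.5+185)
O=[((97,436),(-.120,.065,.015)),((310,398),(-.120,-.065,.015)),((257,55),(.105,-.065,.015)),((66,229),(.005,.060,.050)),((158,212),(.005,.005,.050)),((110,143),(.045,.025,.089))]
W=np.array([onz(c,px(*p),q[2])[:2] for p,q in O]); L=np.array([q[:2] for p,q in O])
wc,lc=W.mean(0),L.mean(0); x=(W-wc);y=(L-lc)
th=np.arctan2((y[:,0]*x[:,1]-y[:,1]*x[:,0]).sum(),(x*y).sum())
R=np.array([[np.cos(th),-np.sin(th)],[np.sin(th),np.cos(th)]]); t=wc-R@lc
print("yaw",np.degrees(th),"origin",t); print("resid mm",1e3*(W-(L@R.T+t)))
for n,p in dict(seat=(.020,.017),place=(-.072,.014),knob=(.045,.025),tail=(-.124,.014),tailseat=(-.032,.017)).items():
    q=R@np.array(p)+t; print(n,q,np.hypot(*q))
# red bottle / side check of jig & cradle
s=read_camera("side")
for p in [(-.120,.065,.015),(-.120,-.065,.015),(.105,-.065,.015),(.045,.025,.089)]:
    print("side px",proj(s,[*(R@np.array(p[:2])+t),p[2]]))
b=s["pixels"]; m=((b.min(2)>190)).astype(np.uint8); m[:260]=0;m[345:]=0;m[:,:215]=0;m[:,290:]=0
n,l,st,ce=cv2.connectedComponentsWithStats(m); i=1+st[1:,4].argmax(); print("side plate centre",onz(s,ce[i],.089),st[i])
j=cv2.resize(b[170:250,200:340],None,fx=5,fy=5,interpolation=cv2.INTER_CUBIC); cv2.imwrite("pics/crop2.png",j)
E
```

```text
yaw 10.642573742576054 origin [0.5598 0.26  ]
resid mm [[ 1.1332  0.6103]
 [ 3.2706 -0.5671]
 [-3.7341 -0.0577]
 [-0.8497  1.7445]
 [ 0.6569  0.7179]
 [-0.4769 -2.448 ]]
seat [0.5763 0.2804] 0.6408942646367335
place [0.4864 0.2604] 0.5517779133448235
knob [0.5994 0.2929] 0.6671201275734456
tail [0.4353 0.2508] 0.5024343483207528
tailseat [0.5252 0.2708] 0.5908966636913696
side px [223.6755 210.2218]
side px [234.9165 229.1186]
side px [308.7941 217.2627]
side px [279.437  185.7302]
side plate centre [ 0.4515 -0.2585  0.089 ] [ 229  280   48   51 1486]
```

View pics/crop2.png

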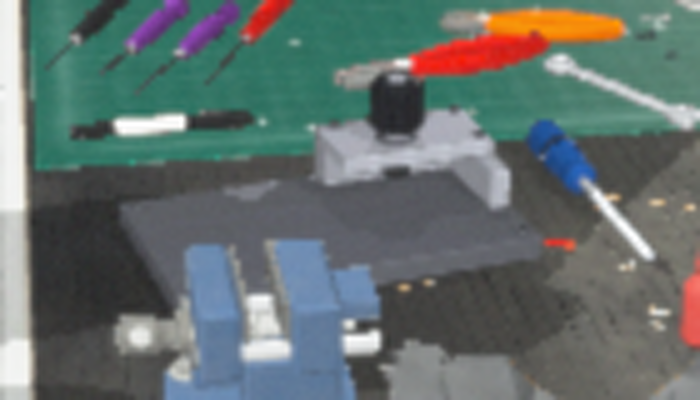

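The crop agrees with the solved jig pose: the knob top is at (397,78) against a predicted (397,78), and the deck's front-left corner is at (122,205) against (118,201). First I travel to above the cradle by way of (0.45, 0.20).

Call:
jog_arm --steps "-3.3 -2.34 0 0 0 0 100; -3.3 -2.34 0 0 0 0 100; -3.3 -2.34 0 0 0 0 100; -3.3 -2.34 0 0 0 0 100; -3.3 -2.34 0 0 0 0 100; -3.3 -2.34 0 0 0 0 100; -3.3 -2.34 0 0 0 0 100; -3.3 -2.34 0 0 0 0 100" --newtons 40

```text
t: 0.92
ee_pos: [0.4096, 0.268, 0.2314]
tcp_rot: [[-0.914, 0.406, 0.001], [0.406, 0.914, 0.0], [-0.0, 0.0, -1.0]]
force: [1.3, 0.1, -0.5]
width: 0.0851
```

Call:
jog_arm --steps "-1.6 -2.9 0 0 0 0 100; -1.6 -2.9 0 0 0 0 100; -1.6 -2.9 0 0 0 0 100; -1.6 -2.9 0 0 0 0 100; -1.6 -2.9 0 0 0 0 100; -1.6 -2.9 0 0 0 0 100; -1.6 -2.9 0 0 0 0 100; -1.6 -2.9 0 0 0 0 100"

```text
t: 1.58
ee_pos: [0.4315, 0.0042, 0.2314]
tcp_rot: [[-0.914, 0.407, 0.001], [0.407, 0.914, -0.0], [-0.001, 0.0, -1.0]]
force: [-0.0, 0.2, 1.1]
width: 0.0852
```

Call:
jog_arm --steps "-1.6 -2.9 0 0 0 0 100; -1.6 -2.9 0 0 0 0 100; -1.6 -2.9 0 0 0 0 100; -1.6 -2.9 0 0 0 0 100; -1.6 -2.9 0 0 0 0 100; -1.6 -2.9 0 0 0 0 100; -1.6 -2.9 0 0 0 0 100; -1.4 -2.5 0 0 0 0 100"

```text
t: 2.25
ee_pos: [0.4538, -0.2559, 0.2311]
tcp_rot: [[-0.913, 0.407, 0.0], [0.407, 0.913, -0.0], [-0.0, -0.0, -1.0]]
force: [0.9, 0.0, -0.3]
width: 0.0854
```

Call:
jog_arm --steps "0 0 1 0 0 0.124 100; 0 0 1 0 0 0.124 100; 0 0 1 0 0 0.124 100; 0 0 1 0 0 0.124 100; 0 0 1 0 0 0.124 100; 0 0 1 0 0 0.124 100; 0 0 1 0 0 0.124 100; 0 0 1 0 0 0.124 100"

```text
t: 2.92
ee_pos: [0.454, -0.2537, 0.1507]
tcp_rot: [[-0.153, 0.988, -0.0], [0.988, 0.153, 0.0], [0.0, -0.0, -1.0]]
force: [-0.6, 0.4, -0.4]
width: 0.0851
```

Call:
jog_arm --steps "0 0 1 0 0 0.02 100; 0 0 1 0 0 0 100; 0 0 1 0 0 0 100; 0 0 0.5 0 0 0 100; 0 0 0 0 0 0 100; 0 0 0 0 0 0 100; 0 0 0 0 0 0 100; 0 0 0 0 0 0 100"

```text
t: 3.58
ee_pos: [0.4544, -0.254, 0.117]
tcp_rot: [[-0.14, 0.99, 0.001], [0.99, 0.14, -0.001], [-0.001, 0.001, -1.0]]
force: [-0.0, 0.3, 0.6]
width: 0.0851
```

```bash
python3 - <<'E'
from h import *
s=read_camera("side")["pixels"]; t=read_camera("top")["pixels"]
o=np.hstack([cv2.resize(s[240:380,190:310],None,fx=3.3,fy=3.3,interpolation=cv2.INTER_CUBIC),cv2.resize(t[220:360,350:470],None,fx=3.3,fy=3.3,interpolation=cv2.INTER_CUBIC)])
cv2.imwrite("pics/g1.png",o)
E
```

```text
(no output)
```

View pics/g1.png

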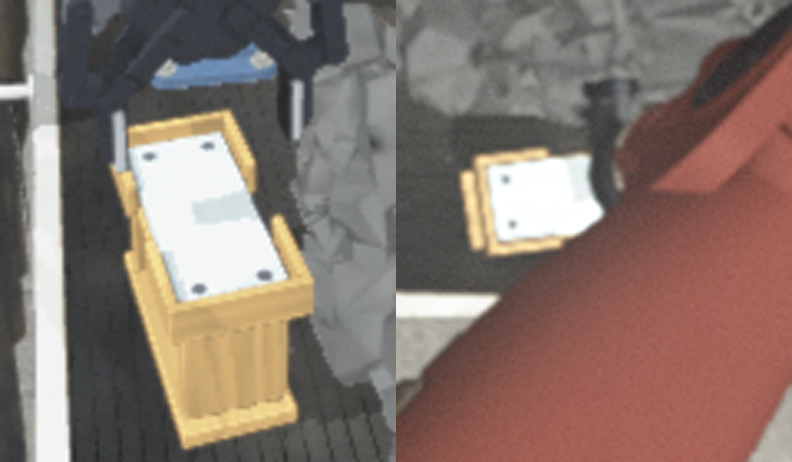

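The side half of the picture shows the open pads at (120,140) and (296,110), straddling the plate over its mid-length openings. Next: descend and close.

Call:
jog_arm --steps "0 0 1 0 0 0 100; 0 0 1 0 0 0 100; 0 0 1 0 0 0 100; 0 0 1 0 0 0 100; 0 0 0.3 0 0 0 100; 0 0 0 0 0 0 100; 0 0 0 0 0 0 100; 0 0 0 0 0 0 100"

```text
t: 4.35
ee_pos: [0.4543, -0.254, 0.0737]
tcp_rot: [[-0.14, 0.99, 0.001], [0.99, 0.14, -0.0], [-0.0, 0.0, -1.0]]
force: [-0.4, -0.5, 1.3]
width: 0.0852
```

Call:
jog_arm --steps "0 0 0 0 0 0 40; 0 0 0 0 0 0 40; 0 0 0 0 0 0 40; 0 0 0 0 0 0 40; 0 0 0 0 0 0 40; 0 0 0 0 0 0 40; 0 0 0 0 0 0 40; 0 0 0 0 0 0 40" --newtons 40

```text
t: 5.02
ee_pos: [0.4543, -0.2547, 0.0751]
tcp_rot: [[-0.139, 0.99, 0.001], [0.99, 0.139, -0.002], [-0.002, 0.0, -1.0]]
force: [-4.8, 0.1, 9.9]
width: 0.0548
```

Call:
jog_arm --steps "0 0 -0.5 0 0 0 40; 0 0 -1 0 0 0 40; 0 0 -2 0 0 0 40; 0 0 -2.5 0 0 0 40; 0 0 -3 0 0 0 40; 0 0 -3 0 0 0 40; 0 0 -2 0 0 0 40; 0 0 0 0 0 0 40"

```text
t: 5.68
ee_pos: [0.4556, -0.255, 0.2188]
tcp_rot: [[-0.14, 0.99, 0.005], [0.99, 0.14, -0.005], [-0.005, 0.005, -1.0]]
force: [1.5, -0.5, -1.9]
width: 0.0547
```

```bash
python3 - <<'E'
from h import *
s=read_camera("side")["pixels"]
cv2.imwrite("pics/g2.png",cv2.resize(s[160:380,160:340],None,fx=3,fy=3,interpolation=cv2.INTER_CUBIC)[:600]); print(bot.sense()["width"],bot.sense()["force"])
E
```

```text
0.054923139980924046 [ 0.6299 -0.2485 -2.862 ]
```

View pics/g2.png

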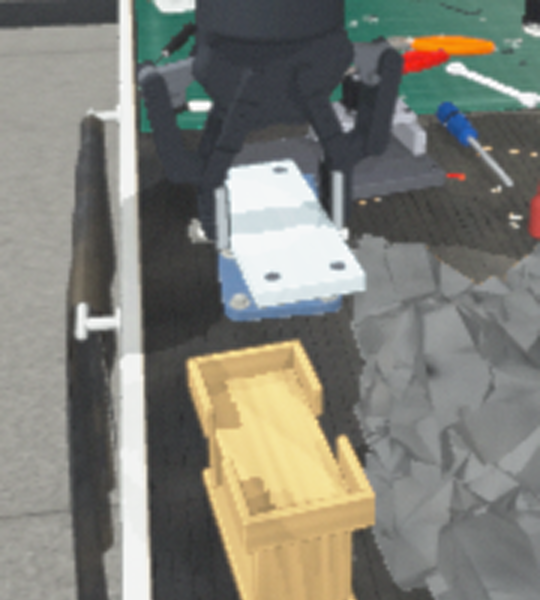

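The plate is lifted level, with its visible centre near (290,235), and the cradle is empty. Carrying it over the jig's front part next.

Call:
jog_arm --steps "3.1 0.6 0 0 0 0 40; 3.1 0.6 0 0 0 0 40; 3.1 0.6 0 0 0 0 40; 3.1 0.6 0 0 0 0 40; 3.1 0.6 0 0 0 0 40; 3.1 0.6 0 0 0 0 40; 3.1 0.6 0 0 0 0 40; 3.1 0.6 0 0 0 0 40"

```text
t: 6.4
ee_pos: [0.4661, 0.0003, 0.212]
tcp_rot: [[-0.139, 0.99, -0.002], [0.99, 0.139, 0.001], [0.001, -0.002, -1.0]]
force: [1.1, -0.3, -1.4]
width: 0.055
```

Call:
jog_arm --steps "3.1 0.6 0 0 0 0 40; 3.1 0.6 0 0 0 0 40; 3.1 0.6 0 0 0 0 40; 3.1 0.6 0 0 0 0 40; 3.1 0.6 0 0 0 0 40; 3.1 0.6 0 0 0 0 40; 3.1 0.6 0 0 0 0 40; 3.1 0.6 0 0 0 0 40"

```text
t: 7.07
ee_pos: [0.479, 0.2524, 0.2118]
tcp_rot: [[-0.14, 0.99, -0.002], [0.99, 0.14, -0.0], [-0.0, -0.002, -1.0]]
force: [0.8, -0.2, -1.0]
width: 0.0545
```

Call:
jog_arm --steps "0 0 0 0 0 -0.12 40; 0 0 0 0 0 -0.12 40; 0 0 0 0 0 -0.12 40; 0 0 0 0 0 -0.12 40; 0 0 0 0 0 -0.12 40; 0 0 0 0 0 -0.12 40; 0 0 0 0 0 -0.12 40; 0 0 0 0 0 -0.12 40"

```text
t: 7.73
ee_pos: [0.4791, 0.2507, 0.2118]
tcp_rot: [[-0.894, 0.448, -0.002], [0.448, 0.894, -0.0], [0.002, -0.001, -1.0]]
force: [0.0, 0.0, -1.3]
width: 0.0547
```

Call:
jog_arm --steps "0 0 1 0 0 -0.12 40; 0 0 1 0 0 -0.12 40; 0 0 1 0 0 -0.12 40; 0 0 1 0 0 -0.12 40; 0 0 1 0 0 -0.12 40; 0 0 1 0 0 -0.055 40; 0 0 0 0 0 0 40; 0 0 0 0 0 0 40"

```text
t: 8.4
ee_pos: [0.4788, 0.2506, 0.1519]
tcp_rot: [[-0.983, -0.181, -0.003], [-0.181, 0.983, -0.0], [0.003, 0.0, -1.0]]
force: [0.4, 0.4, -1.2]
width: 0.0548
```

Call:
jog_arm --steps "-0.5 0.6 1.5 0 0 0 40; 0 0 2 0 0 0 40; 0 0 2 0 0 0 40; 0 0 2 0 0 0 40; 0 0 2 0 0 0 40; 0 0 1.5 0 0 0 40; 0 0 1.5 0 0 0 40; 0 0 0.5 0 0 0 40"

```text
t: 9.07
ee_pos: [0.4825, 0.2573, 0.0214]
tcp_rot: [[-0.983, -0.181, -0.003], [-0.181, 0.983, -0.001], [0.003, -0.0, -1.0]]
force: [-0.5, -0.1, -2.0]
width: 0.0548
```

Call:
jog_arm --steps "0 0 0.2 0 0 0 40; 0 0 0.1 0 0 0 40; 0 0 0.1 0 0 0 40; 0 0 0 0 0 0 40; 0 0 0 0 0 0 40; 0 0 0 0 0 0 40; 0 0 0 0 0 0 40; 0 0 0 0 0 0 40"

```text
t: 9.73
ee_pos: [0.4839, 0.2577, 0.0196]
tcp_rot: [[-0.983, -0.183, 0.0], [-0.183, 0.983, 0.0], [-0.0, 0.0, -1.0]]
force: [0.7, -0.5, -1.2]
width: 0.0548
```

Call:
jog_arm --steps "0 0 0.15 0 0 0 40; 0 0 0.15 0 0 0 40; 0 0 0.15 0 0 0 40; 0 0 0.15 0 0 0 40; 0 0 0 0 0 0 40; 0 0 0 0 0 0 40; 0 0 0 0 0 0 40; 0 0 0 0 0 0 40"

```text
t: 10.4
ee_pos: [0.4838, 0.2576, 0.0134]
tcp_rot: [[-0.983, -0.183, 0.0], [-0.183, 0.983, 0.0], [-0.0, 0.0, -1.0]]
force: [0.5, 0.0, -1.3]
width: 0.0548
```

Call:
jog_arm --steps "0 0 0.1 0 0 0 40; 0 0 0.1 0 0 0 40; 0 0 0 0 0 0 40; 0 0 0 0 0 0 40; 0 0 0 0 0 0 40; 0 0 0 0 0 0 40; 0 0 0 0 0 0 40; 0 0 0 0 0 0 40"

```text
t: 11.07
ee_pos: [0.4837, 0.2576, 0.0113]
tcp_rot: [[-0.983, -0.183, 0.0], [-0.183, 0.983, 0.0], [-0.0, 0.0, -1.0]]
force: [-0.2, -1.2, -2.5]
width: 0.0551
```

Call:
jog_arm --steps "0 0 0.1 0 0 0 40; 0 0 0 0 0 0 40; 0 0 0 0 0 0 40; 0 0 0.1 0 0 0 40; 0 0 0 0 0 0 40; 0 0 0 0 0 0 40; 0 0 0 0 0 0 40; 0 0 0 0 0 0 40"

```text
t: 11.73
ee_pos: [0.4838, 0.2577, 0.0111]
tcp_rot: [[-0.983, -0.183, 0.0], [-0.183, 0.983, -0.0], [-0.0, -0.0, -1.0]]
force: [-7.5, -2.5, 17.5]
width: 0.055
```

Contact at TCP z = 11 mm, as predicted. I release the plate and rise 2 mm.

Call:
jog_arm --steps "0 0 -0.15 0 0 0 40; 0 0 0 0 0 0 90; 0 0 0 0 0 0 90; 0 0 0 0 0 0 90; 0 0 -0.2 0 0 0 90; 0 0 0 0 0 0 90; 0 0 0 0 0 0 90; 0 0 0 0 0 0 90"

```text
t: 12.4
ee_pos: [0.4837, 0.2576, 0.0128]
tcp_rot: [[-0.983, -0.183, 0.0], [-0.183, 0.983, 0.0], [-0.0, 0.0, -1.0]]
force: [0.4, 0.0, -0.0]
width: 0.0765
```

Call:
jog_arm --steps "1 0 0 0 0 0 90; 1 0 0 0 0 0 90; 1 0 0 0 0 0 90; 1 0 0 0 0 0 90; 1 0 0 0 0 0 90; 0 0 0 0 0 0 90; 0 0 0 0 0 0 90; 0 0 0 0 0 0 90"

```text
t: 13.07
ee_pos: [0.4352, 0.2486, 0.013]
tcp_rot: [[-0.983, -0.183, 0.001], [-0.183, 0.983, 0.0], [-0.001, 0.0, -1.0]]
force: [0.1, 0.2, 0.8]
width: 0.077
```

```bash
python3 - <<'E'
from h import *
s=read_camera("side")["pixels"]; t=read_camera("top")["pixels"]
o=np.hstack([cv2.resize(s[130:260,200:330],None,fx=3,fy=3,interpolation=cv2.INTER_CUBIC),cv2.resize(t[180:310,150:280],None,fx=3,fy=3,interpolation=cv2.INTER_CUBIC)])
cv2.imwrite("pics/p1.png",o)
E
```

```text
(no output)
```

View pics/p1.png

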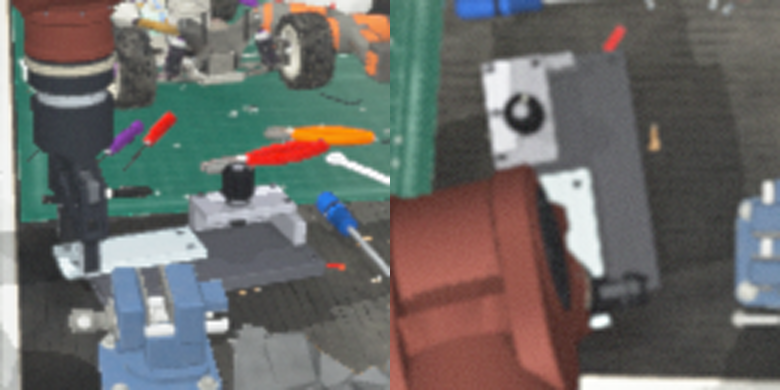

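The plate lies flat on the deck with its head corner at (590,168), just in front of the roof's front edge. The open fingers straddle its tail. Now I grip the tail and slide it in.

Call:
jog_arm --steps "0 0 0 0 0 0 40; 0 0 0 0 0 0 40; 0 0 0 0 0 0 40; 0 0 0 0 0 0 40; 0 0 0 0 0 0 40; 0 0 0 0 0 0 40; 0 0 0 0 0 0 40; 0 0 0 0 0 0 40" --newtons 25

```text
t: 13.83
ee_pos: [0.4349, 0.2485, 0.013]
tcp_rot: [[-0.983, -0.183, 0.001], [-0.183, 0.983, 0.0], [-0.001, 0.0, -1.0]]
force: [0.6, 0.5, 2.1]
width: 0.0551
```

Call:
jog_arm --steps "-0.5 0 0 0 0 0 40; -1 0 0 0 0 0 40; -1 0 0 0 0 0 40; -1 0 0 0 0 0 40; -1 0 0 0 0 0 40; -1 0 0 0 0 0 40; -1 0 0 0 0 0 40; -0.5 0 0 0 0 0 40"

```text
t: 14.5
ee_pos: [0.5033, 0.2614, 0.013]
tcp_rot: [[-0.983, -0.183, -0.002], [-0.183, 0.983, -0.0], [0.002, 0.0, -1.0]]
force: [-10.0, -1.7, 14.4]
width: 0.0551
```

```bash
python3 - <<'E'
from h import *
s=read_camera("side")["pixels"]; t=read_camera("top")["pixels"]
b=bot.sense(); print(b["ee_pos"],b["force"],b["wrist_torque"],b["width"])
o=np.hstack([cv2.resize(s[130:260,200:330],None,fx=3,fy=3,interpolation=cv2.INTER_CUBIC),cv2.resize(t[180:310,150:280],None,fx=3,fy=3,interpolation=cv2.INTER_CUBIC)])
cv2.imwrite("pics/p2.png",o)
E
```

```text
[0.5039 0.2615 0.0131] [ 0.4724 -0.4675  3.9679] [ 0.0024 -0.0669  0.0218] 0.054935037394339005
```

View pics/p2.png

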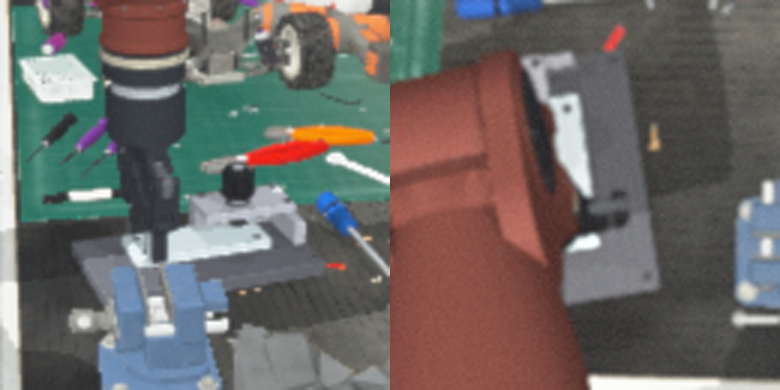

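The plate is sliding in under the roof: its head corner is at (583,100) in the top half of the picture, with some 20 mm left to the end stop. The force spike has decayed, so I go on slowly.

Call:
jog_arm --steps "-0.4 0 0 0 0 0 40; -0.4 0 0 0 0 0 40; -0.4 0 0 0 0 0 40; -0.4 0 0 0 0 0 40; -0.2 0 0 0 0 0 40; 0 0 0 0 0 0 40; 0 0 0 0 0 0 40; 0 0 0 0 0 0 40"

```text
t: 15.27
ee_pos: [0.5205, 0.2646, 0.013]
tcp_rot: [[-0.983, -0.183, -0.001], [-0.183, 0.983, -0.0], [0.001, 0.0, -1.0]]
force: [-3.7, -0.5, 7.4]
width: 0.0553
```

Call:
jog_arm --steps "-0.1 0 0 0 0 0 40; -0.1 0 0 0 0 0 40; -0.1 0 0 0 0 0 40; -0.1 0 0 0 0 0 40; 0 0 0 0 0 0 40; 0 0 0 0 0 0 40; 0 0 0 0 0 0 40; 0 0 0 0 0 0 40"

```text
t: 15.93
ee_pos: [0.5239, 0.2653, 0.013]
tcp_rot: [[-0.983, -0.184, -0.002], [-0.184, 0.983, -0.0], [0.002, 0.0, -1.0]]
force: [-6.5, -1.1, 9.6]
width: 0.0553
```

Call:
jog_arm --steps "-0.1 0 0 0 0 0 40; -0.1 0 0 0 0 0 40; -0.1 0 0 0 0 0 40; -0.1 0 0 0 0 0 40; 0 0 0 0 0 0 40; 0 0 0 0 0 0 40; 0 0 0 0 0 0 40; 0 0 0 0 0 0 40"

```text
t: 16.6
ee_pos: [0.527, 0.2659, 0.013]
tcp_rot: [[-0.983, -0.184, -0.004], [-0.184, 0.983, -0.001], [0.004, 0.0, -1.0]]
force: [-11.4, -2.9, 13.4]
width: 0.055
```

Call:
jog_arm --steps "-0.1 0 0 0 0 0 40; -0.1 0 0 0 0 0 40; -0.1 0 0 0 0 0 40; 0 0 0 0 0 0 40; 0 0 0 0 0 0 40; 0 0 0 0 0 0 40; 0 0 0 0 0 0 40; 0 0 0 0 0 0 40"

```text
t: 17.27
ee_pos: [0.5271, 0.2659, 0.0129]
tcp_rot: [[-0.983, -0.184, -0.009], [-0.184, 0.983, -0.002], [0.01, -0.001, -1.0]]
force: [-26.1, -7.3, 26.4]
width: 0.055
```

The end stop is reached: 26 N, and the motion has stopped. I ease off and go left to the side fence.

Call:
jog_arm --steps "0.25 0 0 0 0 0 40; 0 0.1 0 0 0 0 40; 0 0.1 0 0 0 0 40; 0 0.1 0 0 0 0 40; 0 0 0 0 0 0 40; 0 0 0 0 0 0 40; 0 0 0 0 0 0 40; 0 0 0 0 0 0 40"

```text
t: 17.93
ee_pos: [0.5269, 0.2665, 0.0129]
tcp_rot: [[-0.983, -0.181, -0.004], [-0.181, 0.983, -0.005], [0.005, -0.005, -1.0]]
force: [-12.7, -15.8, 17.0]
width: 0.0551
```

Call:
jog_arm --steps "0 0.1 0 0 0 0 40; 0 0.1 0 0 0 0 40; 0 0 0 0 0 0 40; 0 0 0 0 0 0 40; 0 0 0 0 0 0 40; 0 0 0 0 0 0 40; 0 0 0 0 0 0 40; 0 0 0 0 0 0 40"

```text
t: 18.6
ee_pos: [0.5266, 0.2672, 0.0128]
tcp_rot: [[-0.984, -0.18, -0.004], [-0.18, 0.984, -0.008], [0.006, -0.007, -1.0]]
force: [-12.2, -21.0, 17.4]
width: 0.0552
```

Call:
jog_arm --steps "0.15 0 -0.1 0 0 0 40; 0 0 0 0 0 0 40; 0 0.1 0 0 0 0 40; 0 0 0 0 0 0 40; 0 0.1 0 0 0 0 40; 0 0 0 0 0 0 40; 0 0 0 0 0 0 40; 0 0 0 0 0 0 40"

```text
t: 19.27
ee_pos: [0.5256, 0.272, 0.013]
tcp_rot: [[-0.983, -0.183, -0.002], [-0.183, 0.983, -0.002], [0.003, -0.001, -1.0]]
force: [-4.9, -6.0, 2.4]
width: 0.0551
```

```bash
python3 - <<'E'
from h import *
s=read_camera("side")["pixels"]; t=read_camera("top")["pixels"]
b=bot.sense(); print(b["ee_pos"],b["force"],b["wrist_torque"],b["width"])
o=np.hstack([cv2.resize(s[165:245,235:315],None,fx=5,fy=5,interpolation=cv2.INTER_CUBIC),cv2.resize(t[190:270,165:245],None,fx=5,fy=5,interpolation=cv2.INTER_CUBIC)])
cv2.imwrite("pics/p3.png",o)
E
```

```text
[0.5256 0.272  0.013 ] [-4.5584 -5.6082  1.6079] [-1.2525  0.7707 -0.3372] 0.05525996769758767
```

View pics/p3.png

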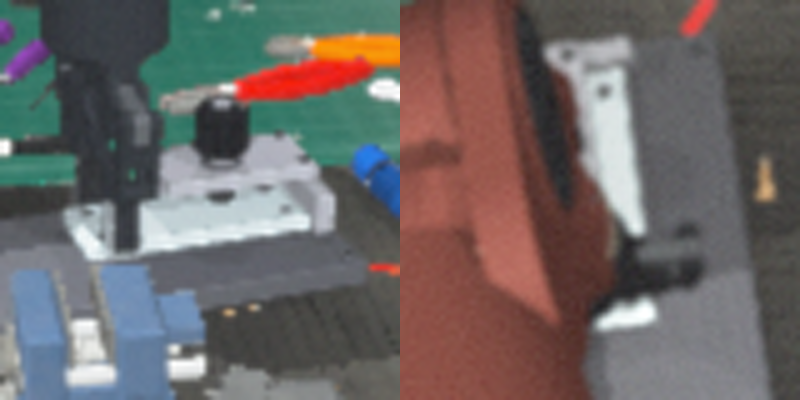

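The picture shows the plate's head at the end stop (285,205 in the side half), and after easing the downward load it moved left freely. Next I test contact on y, then on x.

Call:
jog_arm --steps "0 0.1 0 0 0 0 40; 0 0 0 0 0 0 40; 0 0.1 0 0 0 0 40; 0 0 0 0 0 0 40; 0 0 0 0 0 0 40; 0 0 0 0 0 0 40; 0 0 0 0 0 0 40; 0 0 0 0 0 0 40"

```text
t: 20.03
ee_pos: [0.5255, 0.2723, 0.0129]
tcp_rot: [[-0.983, -0.181, -0.002], [-0.181, 0.983, -0.005], [0.003, -0.004, -1.0]]
force: [-2.9, -13.5, 3.0]
width: 0.055
```

Call:
jog_arm --steps "-0.1 0 0 0 0 0 40; 0 0 0 0 0 0 40; -0.1 0 0 0 0 0 40; 0 0 0 0 0 0 40; -0.1 0 0 0 0 0 40; 0 0 0 0 0 0 40; 0 0 0 0 0 0 40; 0 0 0 0 0 0 40"

```text
t: 20.7
ee_pos: [0.5256, 0.2724, 0.0128]
tcp_rot: [[-0.983, -0.182, -0.008], [-0.182, 0.983, -0.007], [0.009, -0.005, -1.0]]
force: [-18.1, -17.7, 15.8]
width: 0.0554
```

Both contacts are firm, with about 18 N on x and on y and no further motion. I let go, rise and look.

Call:
jog_arm --steps "0 0 0 0 0 0 90; 0 0 0 0 0 0 90; 0 0 0 0 0 0 90; 0 0 0 0 0 0 90; 0 0 0 0 0 0 90; 0 0 -0.5 0 0 0 90; 0 0 -1 0 0 0 90; 0 0 -2 0 0 0 90"

```text
t: 21.37
ee_pos: [0.5278, 0.2749, 0.0478]
tcp_rot: [[-0.983, -0.183, -0.003], [-0.183, 0.983, -0.001], [0.003, -0.0, -1.0]]
force: [0.2, 0.1, 0.8]
width: 0.0766
```

Call:
jog_arm --steps "1 0 -3 0 0 0 50; 2 -1 -3 0 0 0 50; 2 -2.5 -3 0 0 0 50; 2 -2.5 -3 0 0 0 50; 2 -2.5 -1 0 0 0 50; 2 -2.5 0 0 0 0 50; 2 -2.5 0 0 0 0 50; 0 -2.5 0 0 0 0 50"

```text
t: 22.03
ee_pos: [0.4303, 0.0961, 0.1774]
tcp_rot: [[-0.983, -0.184, 0.001], [-0.184, 0.983, -0.0], [-0.001, -0.0, -1.0]]
force: [0.6, 0.1, 0.2]
width: 0.0426
```

```bash
python3 - <<'E'
from h import *
S=read_camera("side");s=S["pixels"]; T=read_camera("top");t=T["pixels"]
b=bot.sense(); print(b["ee_pos"],b["force"],b["width"],b["qpos"])
o=np.hstack([cv2.resize(s[165:245,235:315],None,fx=5,fy=5,interpolation=cv2.INTER_CUBIC),cv2.resize(t[190:270,165:245],None,fx=5,fy=5,interpolation=cv2.INTER_CUBIC)])
cv2.imwrite("pics/p4.png",o)
th=np.radians(10.64);R=np.array([[np.cos(th),-np.sin(th)],[np.sin(th),np.cos(th)]]);o=np.array([.5598,.26])
for P in [(.09,-.011,.025),(.005,-.011,.025),(-.05,-.011,.025),(-.05,.045,.025)]:
    w=[*(R@np.array(P[:2])+o),P[2]]; q=proj(T,w); r=proj(S,w); print(P,"top crop",(q-[165,190])*5+400*np.array([1,0]),"side crop",(r-[235,165])*5)
E
```

```text
[0.4327 0.0945 0.1772] [0.0213 0.2223 0.4558] 0.04310257337059456 [ -4.672  -22.6615 -26.1585  86.341   -0.0356 -15.0424]
(0.09, -0.011, 0.025) top crop [619.7243  66.6091] side crop [310.7714 213.2258]
(0.005, -0.011, 0.025) top crop [640.5102 217.629 ] side crop [179.3808 232.9318]
(-0.05, -0.011, 0.025) top crop [654.2355 317.35  ] side crop [ 90.9539 246.1941]
(-0.05, 0.045, 0.025) top crop [551.1543 334.1039] side crop [ 63.4076 208.3678]
```

View pics/p4.png

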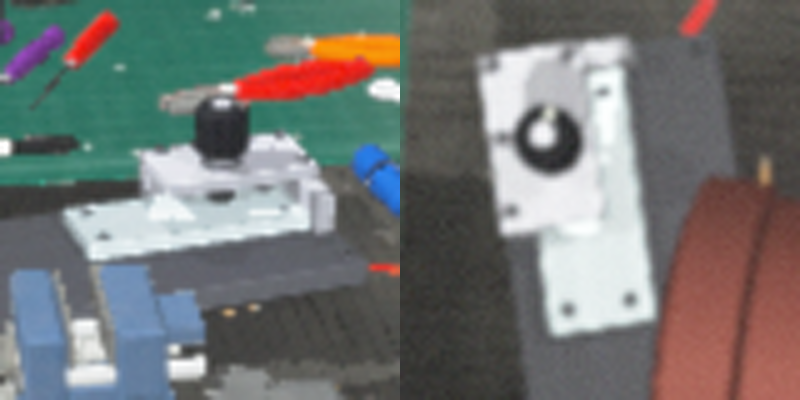

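The view agrees with the seated prediction: the tail corners are at (656,320) and (552,335) against predicted (654,317) and (551,334), and the head's right corner is at (625,66) against (620,67). I check the yaw numerically with edge lines; the camera is fixed, so top0 serves for the deck.

```bash
python3 - <<'E'
from h import *
T=read_camera("top"); t0=cv2.imread("pics/top0.png")
def edge(img,rows,c0,c1,sign,z,half=6):
    g=cv2.GaussianBlur(cv2.cvtColor(img,cv2.COLOR_BGR2GRAY).astype(float),(0,0),.8)
    P=[]
    for v in rows:
        u0=c0+(c1-c0)*(v-rows[0])/(rows[-1]-rows[0]); us=np.arange(int(u0-half),int(u0+half)+1)
        d=np.maximum(sign*np.gradient(g[v])[us],0); i=d.argmax(); w=d[max(i-2,0):i+3]; P.append(onz(T,((us[max(i-2,0):i+3]*w).sum()/w.sum(),v),z)[:2])
    P=np.float32(P); vx,vy,x,y=cv2.fitLine(P,cv2.DIST_HUBER,0,.001,.001).ravel()
    if vx<0: vx,vy=-vx,-vy
    n=np.array([-vy,vx]); return round(float(np.degrees(np.arctan2(vy,vx))),2), (n@[x,y]), 1e3*np.std((P-[x,y])@n)
# columns in full image px (crop/5+165, crop/5+190)
print("plate R",edge(T["pixels"],range(208,252),209.4,215.9,-1,.025))
print("deck R ",edge(t0,range(203,272),229.5,239.2,-1,.015))
print("deck L ",edge(t0,range(243,280),187,191.5,1,.015,4))
print("roof R ",edge(t0,range(203,230),202.5,205.5,-1,.05,4))
print("roof L ",edge(t0,range(206,233),181.5,184.5,1,.05,4))
E
```

```text
plate R (10.81, np.float32(0.13919353), np.float32(0.30672154))
deck R  (11.17, np.float32(0.082299456), np.float32(4.4666033))
deck L  (11.06, np.float32(0.21324265), np.float32(0.5216346))
roof R  (11.62, np.float32(0.14624944), np.float32(0.82612705))
roof L  (10.67, np.float32(0.2138252), np.float32(1.8537881))
```

The plate's edge runs at 10.81° against 11.06° for the deck's left edge, and its offset fits within a millimetre, so it is seated. On to the knob.

Call:
jog_arm --steps "-2.5 2.07 0 0 0 0 90; -2.5 2.07 0 0 0 0 90; -2.5 2.07 0 0 0 0 90; -2.5 2.07 0 0 0 0 90; -2.5 2.07 0 0 0 0 90; -2.5 2.07 0 0 0 0 90; -2.5 2.07 0 0 0 0 90; -2.5 2.07 0 0 0 0 90"

```text
t: 22.85
ee_pos: [0.599, 0.2993, 0.1759]
tcp_rot: [[-0.983, -0.184, 0.0], [-0.184, 0.983, 0.0], [-0.0, 0.0, -1.0]]
force: [0.7, -0.3, 1.1]
width: 0.0769
```

Call:
jog_arm --steps "0 0 1 0 0 0 90; 0 0 1.5 0 0 0 90; 0 0 1.5 0 0 0 90; 0 0 1.5 0 0 0 90; 0 0 1 0 0 0 90; 0 0 0 0 0 0 90; 0 0 0 0 0 0 90; 0 0 0 0 0 0 90"

```text
t: 23.52
ee_pos: [0.5989, 0.2968, 0.112]
tcp_rot: [[-0.983, -0.183, 0.001], [-0.183, 0.983, 0.0], [-0.001, 0.0, -1.0]]
force: [0.2, -0.4, -0.5]
width: 0.0769
```

```bash
python3 - <<'E'
from h import *
T=read_camera("top");S=read_camera("side");t0=cv2.imread("pics/top0.png");s0=cv2.imread("pics/side0.png")
def blob(img,u0,u1,v0,v1,th):
    g=cv2.cvtColor(img,cv2.COLOR_BGR2GRAY)[v0:v1,u0:u1]; m=(g<th).astype(np.uint8); m=cv2.morphologyEx(m,cv2.MORPH_OPEN,np.ones((2,2)))
    c=max(cv2.findContours(m,0,1)[0],key=cv2.contourArea); e=cv2.minEnclosingCircle(c); x,y,w,h=cv2.boundingRect(c); return (u0+e[0][0],v0+e[0][1]),e[1],(x+u0,y+v0,w,h)
p,r,bb=blob(t0,184,206,206,230,85); print(p,r,bb,onz(T,p,.089),onz(T,p,.085))
q,r,bb=blob(s0,268,292,178,205,60); print(q,r,bb)
c=(bb[0]+(bb[2]-1)/2,bb[1]+(bb[3]-1)/2); print("side, mid height",onz(S,c,.073))
print([proj(S,(.599,.294,z)) for z in(.089,.073,.057)])
E
```

```text
(195.3571424484253, 218.6428575515747) 6.566092014312744 (189, 213, 13, 13) [0.5949 0.2882 0.089 ] [0.5957 0.289  0.085 ]
(280.0, 191.5) 6.103377819061279 (275, 187, 11, 10)
side, mid height [0.6001 0.2859 0.073 ]
[array([279.239 , 185.5969]), array([279.1765, 190.4957]), array([279.1148, 195.3408])]
```

Call:
jog_arm --steps "0.08 -0.42 0 0 0 0 90; 0 0 1 0 0 0 90; 0 0 1.2 0 0 0 90; 0 0 1.2 0 0 0 90; 0 0 1.2 0 0 0 90; 0 0 0.6 0 0 0 90; 0 0 0 0 0 0 90; 0 0 0 0 0 0 90"

```text
t: 24.28
ee_pos: [0.598, 0.2921, 0.058]
tcp_rot: [[-0.983, -0.183, -0.001], [-0.183, 0.983, -0.0], [0.001, -0.0, -1.0]]
force: [-0.2, -0.5, 0.3]
width: 0.077
```

Call:
jog_arm --steps "0 0 0 0 0 0 15; 0 0 0 0 0 0 15; 0 0 0 0 0 0 15; 0 0 0 0 0 0 15; 0 0 0 0 0 0 15; 0 0 0 0 0 0 15; 0 0 0 0 0 0 15; 0 0 0 0 0 0 15" --newtons 40

```text
t: 24.95
ee_pos: [0.5988, 0.2939, 0.0602]
tcp_rot: [[-0.983, -0.184, 0.001], [-0.184, 0.983, 0.003], [-0.002, 0.003, -1.0]]
force: [-2.6, 5.7, 4.2]
width: 0.0324
```

Call:
jog_arm --steps "0 0.1 0 0 0 0.1 15; 0 0 0 0 0 0.1 15; 0 0 0 0 0 0.1 15; 0 0 0 0 0 0.1 15; 0 0 0 0 0 0.1 15; 0 0 0 0 0 0.1 15; 0 0 0 0 0 0 15; 0 0 0 0 0 0 15"

```text
t: 25.62
ee_pos: [0.5987, 0.2939, 0.0602]
tcp_rot: [[-0.915, 0.404, 0.001], [0.404, 0.915, 0.001], [-0.001, 0.002, -1.0]]
force: [-1.9, 2.2, 5.1]
width: 0.0328
```

```bash
python3 - <<'E'
from h import *
b=bot.sense(); print(b["t"],b["ee_pos"],b["force"],b["wrist_torque"],b["width"],b["qpos"])
E
```

```text
25.6167 [0.5987 0.2939 0.0602] [-1.9384  2.1922  5.0801] [0.4002 0.5277 0.0338] 0.032808506477391516 [14.9139 19.5034  3.093  73.4909  0.0579 38.742 ]
```

Call:
jog_arm --steps "0 0 0 0 0 0.1 15; 0 0 0 0 0 0.1 15; 0 0 0 0 0 0.1 15; 0 0 0 0 0 0.1 15; 0 0 0 0 0 0.1 15; 0 0 0 0 0 0.1 15; 0 0 0 0 0 0 15; 0 0 0 0 0 0 15" --newtons 50

```text
t: 26.28
ee_pos: [0.5987, 0.2939, 0.0603]
tcp_rot: [[-0.527, 0.85, 0.001], [0.85, 0.527, 0.001], [0.001, 0.002, -1.0]]
force: [-2.8, 2.5, 5.9]
width: 0.0323
```

```bash
python3 - <<'E'
from h import *
b=bot.sense(); print(b["t"],b["ee_pos"],b["force"],b["wrist_torque"],b["width"],b["qpos"])
E
```

```text
26.2833 [0.5987 0.2939 0.0603] [-2.8416  2.4999  5.9409] [ 0.3645  0.6446 -0.0232] 0.03234980372618029 [14.9138 19.5003  3.0987 73.5021  0.0615 73.1188]
```

Call:
jog_arm --steps "0 0 0 0 0 0.05 15; 0 0 0 0 0 0.05 15; 0 0 0 0 0 0.05 15; 0 0 0 0 0 0.05 15; 0 0 0 0 0 0.05 15; 0 0 0 0 0 0.05 15; 0 0 0 0 0 0.05 15; 0 0 0 0 0 0.05 15"

```text
t: 26.95
ee_pos: [0.5987, 0.2939, 0.0603]
tcp_rot: [[-0.153, 0.988, 0.001], [0.988, 0.153, 0.001], [0.001, 0.002, -1.0]]
force: [-3.1, 1.5, 5.5]
width: 0.0326
```

```bash
python3 - <<'E'
from h import *
b=bot.sense(); print(b["t"],b["ee_pos"],b["force"],b["wrist_torque"],b["width"],b["qpos"])
E
```

```text
26.95 [0.5987 0.2939 0.0603] [-3.0587  1.511   5.5429] [0.3882 0.6742 0.0924] 0.03255753201377362 [14.9158 19.5015  3.0981 73.5019  0.0615 96.1357]
```

Call:
jog_arm --steps "0 0 0 0 0 0.05 15; 0 0 0 0 0 0.05 15; 0 0 0 0 0 0.05 15; 0 0 0 0 0 0.05 15; 0 0 0 0 0 0.05 15; 0 0 0 0 0 0.05 15; 0 0 0 0 0 0.05 15; 0 0 0 0 0 0.05 15"

```text
t: 27.62
ee_pos: [0.5986, 0.2939, 0.0602]
tcp_rot: [[0.244, 0.97, 0.001], [0.97, -0.244, 0.001], [0.002, 0.001, -1.0]]
force: [-2.8, 2.5, 5.9]
width: 0.0326
```

```bash
python3 - <<'E'
from h import *
b=bot.sense(); print(b["t"],b["ee_pos"],b["force"],b["wrist_torque"],b["joint_efforts"],b["qpos"])
E
```

```text
27.6167 [0.5986 0.2939 0.0602] [-2.848   2.5419  5.8633] [0.4639 0.643  0.1329] [ -2.1636 -63.2008  47.4783  -0.9561  -0.823   -0.8704] [ 14.9166  19.5026   3.0956  73.5029   0.0646 119.0547]
```

The wrist torque of about 0.13 N m matches the ratchet slipping at 2.0 rad of turning in all. I let go, rise and check.

Call:
jog_arm --steps "0 0 0 0 0 0 80; 0 0 0 0 0 0 80; 0 0 0 0 0 0 80; 0 0 0 0 0 0 80; 0 0 0 0 0 0 80; 0 0 -1 0 0 0 80; 0 0 -2 0 0 0 80; 0 0 -3 0 0 0 80"

```text
t: 28.28
ee_pos: [0.5966, 0.2926, 0.1172]
tcp_rot: [[0.242, 0.97, -0.005], [0.97, -0.242, -0.001], [-0.002, -0.004, -1.0]]
force: [-0.3, 0.6, 0.6]
width: 0.0682
```

Call:
jog_arm --steps "0 0 -3 0 0 0 80; 0 0 -3 0 0 0 80; -2 -2 0 0 0 0 80; -2.9 -2.5 0 0 0 0 80; -2.9 -2.5 0 0 0 0 80; -2.9 -2.5 0 0 0 0 80; -2.9 -2.5 0 0 0 0 80; -2.9 -2 0 0 0 0 80"

```text
t: 28.95
ee_pos: [0.4207, 0.1665, 0.1792]
tcp_rot: [[0.242, 0.97, 0.001], [0.97, -0.242, 0.0], [0.0, 0.001, -1.0]]
force: [0.3, -0.3, 0.7]
width: 0.0685
```

```bash
python3 - <<'E'
from h import *
S=read_camera("side");s=S["pixels"]; T=read_camera("top");t=T["pixels"]; t0=cv2.imread("pics/top0.png")
b=bot.sense(); print(b["ee_pos"],b["force"],b["width"])
z=lambda i,u,v:cv2.resize(i[v:v+80,u:u+80],None,fx=5,fy=5,interpolation=cv2.INTER_CUBIC)
k=lambda i:cv2.resize(i[208:230,185:207],None,fx=9,fy=9,interpolation=cv2.INTER_CUBIC)
o=np.hstack([z(s,235,165),z(t,165,190)]); o=np.vstack([o,np.hstack([k(t0),k(t),np.zeros((198,404,3),np.uint8)])])
cv2.imwrite("pics/p5.png",o)
exec(open("/dev/null").read())
g=cv2.GaussianBlur(cv2.cvtColor(t,cv2.COLOR_BGR2GRAY).astype(float),(0,0),.8);P=[]
for v in range(208,252):
    u0=209.4+6.5*(v-208)/43; us=np.arange(int(u0-5),int(u0+5)+1); d=np.maximum(-np.gradient(g[v])[us],0); i=d.argmax(); w=d[max(i-2,0):i+3]; P.append(onz(T,((us[max(i-2,0):i+3]*w).sum()/w.sum(),v),.025)[:2])
vx,vy,x,y=cv2.fitLine(np.float32(P),cv2.DIST_HUBER,0,.001,.001).ravel(); vx,vy=np.sign(vx)*vx,np.sign(vx)*vy; print("plate R",np.degrees(np.arctan2(vy,vx)),-vy*x+vx*y)
E
```

```text
[0.4194 0.1653 0.1796] [1.0848 0.0255 0.8523] 0.06840479224255759
plate R 10.966326 0.13750663
```

View pics/p5.png

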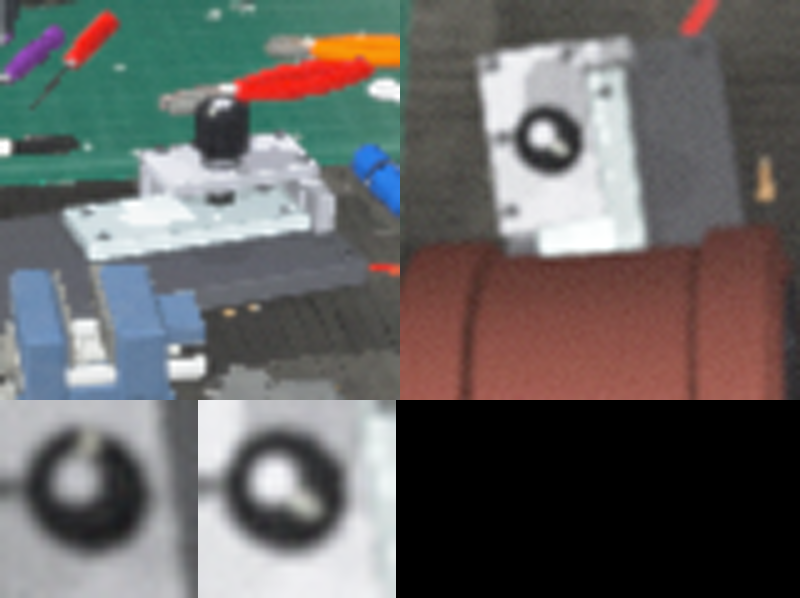

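The knob's mark has turned from 12 o'clock to about 4 o'clock, roughly 118° or 2.0 rad. At most 1.1 rad is needed before slip, so the ratchet has slipped by about 0.9 rad or more. The foot is down on the plate at (220,195). The plate's edge is at 10.97° against the deck's 11.06°, so it is still seated.

```bash
python3 -c "
from h import *
print(bot.finish_job())"
```

```text
the job is handed in; nothing more can be done
None
```

The plate is seated in the corner and clamped, and I handed the job in at about 29 s of the 69 s allowed. `finish_job` gives no verdict, so the outcome rests on my own checks.

**What I did**
- I lifted the plate from the cradle, laid it on the front of the deck and let go.
- I took it again by the tail and slid it against the end stop, then the side fence. It jammed once on friction while moving left; easing the load freed it. Both contacts then held firm at about 18 N.
- I turned the knob 2.0 rad clockwise, let go and moved the arm clear.

**Last checks**
- **Plate:** its right edge ran at 10.97°, against 11.06° for the deck's edge. Its distance from the deck's left edge fits the seated position to about 1 mm. The arm hid the tail in this last view; before clamping, the tail corners were within about 2 mm of the prediction.
- **Knob:** its mark turned about 118°, so my fingers did not slip on it. Slipping starts after at most 1.1 rad, so the ratchet slipped by about 0.9 rad or more.
- **Foot:** it looks to be down on the plate in the side view. Wrist torque was about 0.13 N m during turning, near the expected 0.12, though that reading is noisy. I could not measure the foot's force directly.
- **Bystanders:** no move passed near them. I did not measure their positions again.

**What disagreed**
- The two cameras differed by about 5 mm on the plate's starting position.
- My jig corner picks were off by up to 4 mm, so final seating relied on contact rather than the images.
- I viewed 11 pictures, one over the budget.

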